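# Count along the collar rack and push the collar into the third gap

### The job

Put the spinlock collar away in the third gap of the divider rack, counted from the end where the hex dumbbell lies. First count: with the fingers closed together, run the fingertips lightly along the top of the rack's back rail, keeping touch from the first gap to the third, and go no further along the rail than the third. Then push the collar flat along the table, never picking it up, into that third gap until it is home against the back wall, and leave the dumbbell, the massage ball and the bottle where they are.

Things in the scene. Friction and masses are not known exactly. Their poses are not given: they have to be found in the camera images.
- rack: fixed rack, 364 mm long along its y, origin on the table at its middle. Seven aluminium dividers (4 mm thick, 30 high) at y = -180, -120, -60, 0, 60, 120, 180 mm make six gaps 56 mm wide, 44 deep, centred at y = -150, -90, -30, 30, 90, 150. Open at its -x side (to the robot), above and below: the table is the floor, no sill. Dividers run from x = -22 mm (front) to 22 mm (back wall). Yaw within 0.2
- rail: flat aluminium bar over the back wall, on springs: 16 mm wide (x), 364 long (y, along the rack), 8 high; origin at its centre, at x = 26 mm in the rack's frame, top 50 mm above the table. It gives downwards by at most 6 mm (2 N to start, 9 N at the stop); over 35 N is too hard
- rail_mid (a point): middle of the rail's top face, above the divider between the two middle gaps. The place touched is judged by the point midway between the fingertips: each gap's rail within 20 mm of the gap's middle, and the rail between gaps too; going over 12 mm past this point, away from the dumbbell, while touching is too far
- collar: spinlock collar lying flat on the table, loose: steel ring, 50 mm outer diameter, 18 mm high, with a 27 mm hole and on top a rubber ring of 38 mm diameter, up to 22 mm height; about 0.22 kg; origin at the centre of its underside, z up, its turn does not matter. Home in a gap, its centre is at x = -3 mm in the rack's frame and it sticks out 6 mm in front
- dumbbell: hex dumbbell with black rubber heads, 160 mm long along its x, 67 wide, 58 high, 2 kg, lying on the table beyond one end of the rack (which end varies), about 265 mm from the rack's middle; origin under its middle. It marks the end to count from: the gap nearest it is the first. Not to be moved
- ball: grey silicone massage ball, 64 mm diameter on a black 54 mm foot, 68 mm high in all, standing beyond the other end of the rack, about 265 mm from its middle; origin under its foot. Not to be moved
- bottle: stainless bottle, 68 mm diameter, 220 mm high, standing on the table on the far left (+y); origin under its foot. Not to be moved or tipped
Not all that is in view belongs to the job. Of the things shaped like the collar, the steel one is meant.

How it is judged:
By the outcome, as a careful person would: the job done as asked, in the order asked, and still so for the second after the job is handed in, with the robot touching nothing.
It also fails if it takes over 64 s, if anything falls off the work surface, if the arm or the gripper's body presses on something with over 40 N, if the wrist force passes 120 N, or if a joint passes its speed limit or range.

### The arm

A 7-joint arm with a two-finger parallel gripper is mounted at the origin on the work surface. World frame = base frame: x ahead of the robot, y to its left, z up, the work surface at z = 0. Lengths are in m, angles in rad, forces in N, time in s.
With the tool pointing down it reaches from about 0.4 to 0.85 m from the base axis. Payload 4.5 kg.
Tool frame: the origin (TCP) lies midway between the tips of the shut fingers; the grasp point (between the pads) lies 19 mm behind it; z points along the fingers, y is the direction in which the jaws open and shut (so a half turn about z gives the same grasp; the last joint's range is limited). The gripper opens to 88 mm and grips with 3 to 60 N. Pads are 18 mm wide; open, the fingers measure 123 mm over their backs; the gripper's body (75 mm by 187 mm) begins 45 mm behind the grasp point.
Start: joints at [1.271, 0.689, -0.195, 1.565, 0.157, 0.902, -0.215], TCP at [0.205, -0.591, 0.239] pointing down, gripper open.
Joint ranges: [-3.01, 3.01], [-0.46, 2.08], [-1.47, 1.51], [0.13, 2.56], [-1, 4.14], [0.04, 2.09], [-2.66, 2.66]. Speed limits (rad/s): [2.57, 2.57, 3.14, 3.14, 3.14, 3.14, 3.14].

### API

Orientations are given as a unit quaternion [x, y, z, w].
In Python, from plant import r, viewer gives the robot as it stands.
- The arm moves only by the tool play_rows, never from a script. Its argument "commands" is a list of rows, each an object with "delta_rot": the turn, a rotation vector about the tool's x, y, z normalised to -1 to 1, where 1 is pi rad, a list of three; "travel": the shift along the tool's x, y, z normalised to -1 to 1, where 1 is 15 cm, a list of three; "gripper": the opening, from -1 (shut) to 1 (fully open). In form: [{"delta_rot": [wx, wy, wz], "travel": [x, y, z], "gripper": gripper}, ...]. A call has 1 to 12 rows; each row is the pose to reach, as a shift and turn from the pose commanded when the call began, along the tool's axes at that moment, turning the shorter way round; what a row does not reach only later rows make up. A row lasts 1/8 s, in which the tool goes at most 62.5 mm and 10.7 degrees, less where a joint would pass 70% of its speed; a pose out of reach is approached as far as the arm can. A call with a number of a shift or a turn outside -1 to 1 is refused whole. A call with a gripper value outside its range is refused whole. The fingers move at their own pace and stop on an object; "force" is the grip in N (left out, the last holds). Time passes only in rows, so rows that repeat a pose let the fingers close. It gives the time, the measured TCP pose, the force and the opening at its end, in the units of the state.
- r.get_state(): the state, without advancing time (a new reading comes with each control period).
- viewer.snapshot(name): name is "scene" or "top" or "wrist"; returns a dict with "color" (400x640x3 uint8, red, green, blue), "z_map" (400x640 float32, m along the optical axis (not along the pixel's ray), 0 where there is no reading), "fx", "fy", "cx", "cy" (pixels), "origin" and "attitude" of the camera in the world. Camera axes: x right, y up, looking along -z (the intrinsics and any distortion apply to the point x, -y, -z); pixel columns grow to the right and rows downward; lengths in m; the calibration is good to about 2 mm. A picture is of the moment at which its call begins.
- r.finish_job(): hands the job in, once; it reports no verdict.
Trained networks look in the newest picture that a camera, given by its name, has taken for a name from the list of things; names that differ only in an ending like _2 or _b are one class to them, and where a whole thing is asked for, a point or a joint stands for the part that bears it (a point fixed in the world has none). Each returns a list of dicts, best first, with "conf" (0 to 1); they miss things now and then, are a little off and sometimes report something else, mostly with a low value. They report only what shows in the picture. A call takes as long as a camera call. They do not tell look-alikes from the thing itself.
- viewer.outline_of(camera, label): "pixels" (400x640 bool, what is visible of it) and "at" ([column, row] in pixels, amid what is visible of it).
- viewer.pinpoint(camera, label): "at" ([column, row] in pixels: a listed point, or the origin of a listed thing).
The state is a dict: "clock": time; "q": joint angles; "qd": joint speeds; "joint_torque": joint torques, N m; "tool_pos": TCP position; "eef_rot": TCP orientation; "contact_force": force on the tool from outside, world axes, zero at the start; "moment": the same for the moment, N m; "opening": opening from 0.0 (shut) to 1.0 (fully open).
Only numpy, scipy, OpenCV 4.12 (cv2) and the standard library are available. Lean on these libraries where they do the work, as an engineer would, in place of code of your own. Each camera call takes 0.05 s, during which the arm holds its last target. There are 200 camera calls.

## Working session

There is one attempt and no reset: what is moved stays moved. The work goes in short steps, Python scripts to look and compute and a tool call to move; the robot and the scene stay as the last step left them, time stands still between calls to the robot, and variables do not carry over. Pictures are saved under pics/ and viewed, about 8 in all and at most 12, crops included, and the job is handed in when it is done.

Besides the shell and the picture viewer there is one more tool, called after "Request:" as name(argument=value, ...) on one line, values as JSON. play_rows: Moves the arm, as the interface text tells. Its arguments: {"type":"object","properties":{"commands":{"type":"array","items":{"type":"object","properties":{"delta_rot":{"type":"array","items":{"type":"number","minimum":-1,"maximum":1}},"travel":{"type":"array","items":{"type":"number","minimum":-1,"maximum":1}},"gripper":{"type":"number"}}}},"force":{"type":"number"}},"required":["commands"]}

```bash
mkdir -p pics; cat > h.py <<'E'
import numpy as np, cv2
from scipy.spatial.transform import Rotation as R
from plant import r, viewer
def snap(n,f=None):
    s=viewer.snapshot(n)
    if f: cv2.imwrite('pics/'+f,s['color'][:,:,::-1])
    return s
def att(s):
    a=np.array(s['attitude'],float)
    return a if a.shape==(3,3) else R.from_quat(a).as_matrix()
def ray(s,c,w):
    d=np.array([(c-s['cx'])/s['fx'],-(w-s['cy'])/s['fy'],-1.0])
    return att(s)@d
def onz(s,c,w,z):
    d=ray(s,c,w);o=np.array(s['origin']);return o+d*(z-o[2])/d[2]
def deep(s,c,w):
    return np.array(s['origin'])+ray(s,c,w)*s['z_map'][int(round(w)),int(round(c))]
def cloud(s):
    v,u=np.mgrid[0:400,0:640];Z=s['z_map']
    d=np.stack([(u-s['cx'])/s['fx'],-(v-s['cy'])/s['fy'],-np.ones_like(Z)],-1)
    return np.array(s['origin'])+(d*Z[...,None])@att(s).T
E
python3 - <<'E'
from h import *
for n in('top','scene'):
    s=snap(n,n+'1.png');print(n,s['origin'],s['attitude'],s['fx'],s['fy'],s['cx'],s['cy'],[k for k in s])
    for l in('rack','rail','rail_mid','collar','dumbbell','ball','bottle'):
        for p in viewer.pinpoint(n,l)[:3]:
            a=p['at'];print(l,np.round(a,1),round(p['conf'],2),onz(s,*a,0.05 if 'rail' in l else 0)[:2].round(4))
print(r.get_state())
E
```

```text
top [0.38909253 0.09470518 0.94638336] [ 0.03582009 -0.04385706 -0.70480668  0.70713579] 364.9412821901581 364.9412821901581 312.51044382558166 194.49931766050207 ['color', 'z_map', 'fx', 'fy', 'cx', 'cy', 'origin', 'attitude']
rack [327.5 152.6] 0.8 [0.608  0.0447]
rail [326.8 138.5] 0.64 [0.6326 0.049 ]
rail_mid [326.9 140.5] 0.59 [0.6274 0.0488]
collar [378.1 205.3] 0.66 [ 0.4686 -0.087 ]
collar [387.8 244. ] 0.58 [ 0.3687 -0.1103]
collar [361.8 254.1] 0.54 [ 0.3428 -0.0428]
dumbbell [226.7 141.4] 0.56 [0.6368 0.3115]
ball [425.1 170.4] 0.59 [ 0.5614 -0.2129]
bottle [165.8 241.4] 0.94 [0.3739 0.4595]
scene [ 1.1010406  -0.00764706  0.83564015] [0.25325671 0.21154014 0.61503092 0.71613461] 380.4062346184175 380.4062346184175 324.2040965136057 202.3582757262568 ['color', 'z_map', 'fx', 'fy', 'cx', 'cy', 'origin', 'attitude']
rack [311.  257.4] 0.68 [0.6147 0.0417]
rail [312.5 251.6] 0.74 [0.6286 0.0444]
rail_mid [310.6 253.8] 0.8 [0.6339 0.0391]
collar [255.9 217.1] 0.69 [ 0.4679 -0.0897]
collar [271.2 180.1] 0.49 [ 0.3389 -0.0394]
collar [243.1 191.9] 0.48 [ 0.3725 -0.122 ]
dumbbell [417.2 250.8] 0.83 [0.636  0.3126]
ball [208.1 252.6] 0.87 [ 0.562  -0.2141]
bottle [433.8 167. ] 0.65 [0.3578 0.453 ]
{'clock': 0.8, 'q': array([ 1.27081829,  0.68907066, -0.19461553,  1.56528638,  0.15732246,
        0.90250965, -0.21511243]), 'qd': array([ 0.00083671, -0.00024874,  0.00078233, -0.00061404,  0.0002218 ,
       -0.00081572,  0.00113097]), 'joint_torque': array([-8.10447091e-05, -5.27435446e+01, -1.26643460e+00, -1.53739393e+01,
       -5.18101151e-02, -6.50775601e-04,  2.22965173e-05]), 'tool_pos': array([ 0.20479612, -0.59052743,  0.23876509]), 'eef_rot': array([9.86103481e-01, 1.66132243e-01, 1.07552011e-05, 5.55180024e-05]), 'contact_force': array([-0.56742362, -0.28698478,  0.59362577]), 'moment': array([ 0.00394003, -0.0083413 , -0.0229444 ]), 'opening': 0.9976608373597563}
```

View pics/top1.png

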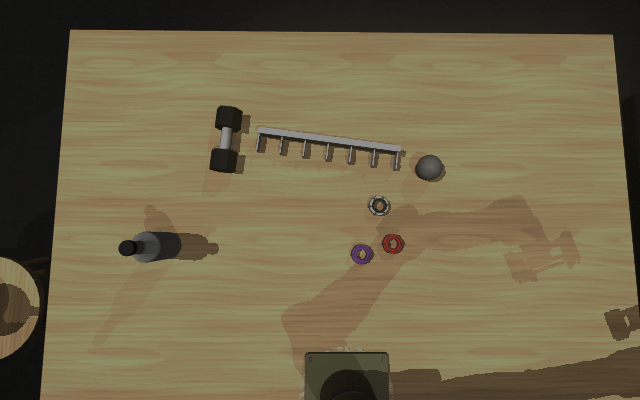

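```bash
python3 - <<'E'
from h import *
im=cv2.imread('pics/top1.png');c=im[180:280,320:440];cv2.imwrite('pics/crop1.png',cv2.resize(c,None,fx=6,fy=6,interpolation=cv2.INTER_CUBIC))
E
```

```text
(no output)
```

View pics/crop1.png

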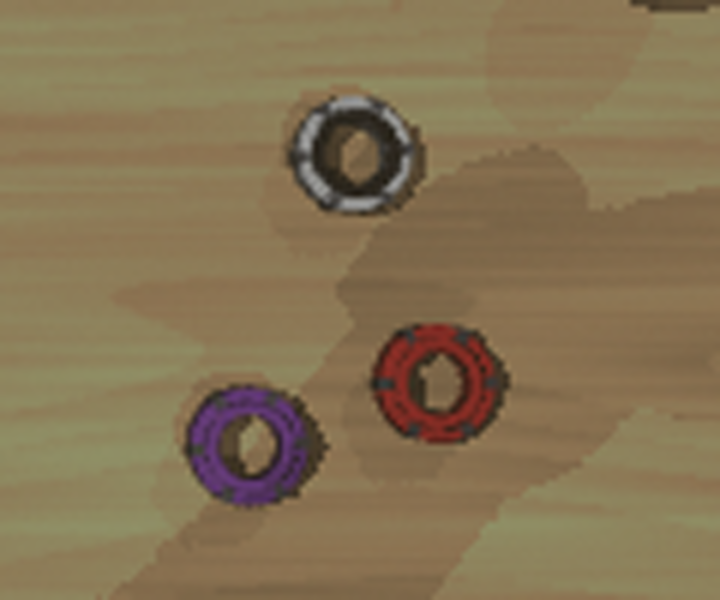

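Top view: the dumbbell is at (227,140), at the left (+y) end of the rack, which spans (258,130)–(402,149). The ball is at (429,168) and the bottle at (150,246).

There are three collar-shaped things: steel/grey with a black rubber ring at (378,205), red at (393,244) and purple at (362,254). The crop shows the first is bare steel, so that's the one meant. Next I'll measure the rail and collar.

```bash
python3 - <<'E'
from h import *
for n in('top','scene'):
    s=snap(n);P=cloud(s)
    m=viewer.outline_of(n,'rail')[0]['pixels']
    Q=P[(m)&(s['z_map']>0)];print(n,'z pct',np.percentile(Q[:,2],[5,25,50,75,95]).round(4))
    Q=Q[abs(Q[:,2]-np.median(Q[:,2]))<.006]
    (c,(w,h),a)=cv2.minAreaRect(Q[:,:2].astype(np.float32));b=cv2.boxPoints((c,(w,h),a))
    vx=cv2.fitLine(Q[:,:2].astype(np.float32),cv2.DIST_HUBER,0,.01,.01).ravel()
    if vx[1]<0: vx[:2]*=-1
    yaw=np.arctan2(-vx[0],vx[1]);t=(Q[:,:2]-vx[2:])@vx[:2]
    mid=vx[2:]+vx[:2]*(t.min()+t.max())/2
    print('rect',c,w,h,'yaw',yaw,'line mid',mid,'len',np.ptp(t))
    # pixel-plane version at z=.05
    v,u=np.nonzero(m);Q2=np.array([onz(s,a,b,.05)[:2] for a,b in zip(u,v)],np.float32)
    c,wh,_=cv2.minAreaRect(Q2);print('planar',c,wh)
    g=P[(abs(P[...,0]-.4686)<.035)&(abs(P[...,1]+.088)<.035)&(P[...,2]>.010)&(P[...,2]<.03)]
    print('collar',cv2.minEnclosingCircle(g[:,:2].astype(np.float32)),g.mean(0),len(g))
    for o in viewer.outline_of(n,'collar')[:3]:
        v,u=np.nonzero(o['pixels']);Q3=np.array([onz(s,a,b,.018)[:2] for a,b in zip(u,v)],np.float32)
        print(np.round(o['at']),cv2.minEnclosingCircle(Q3))
E
```

```text
top z pct [0.0462 0.0485 0.0497 0.0508 0.0525]
rect (0.6320338845252991, 0.04442739486694336) 0.3639366626739502 0.017567865550518036 yaw -0.13064107 line mid [0.63172868 0.04446235] len 0.36393601268785597
planar (0.6316019892692566, 0.04454299807548523) (0.3632426857948303, 0.017887013033032417)
collar ((0.46784090995788574, -0.08410775661468506), 0.025337466970086098) [ 0.46746863 -0.08386753  0.01880567] 224
[389. 248.] ((0.3703485131263733, -0.11702151596546173), 0.02672133967280388)
[359. 252.] ((0.34623655676841736, -0.03753742575645447), 0.026224758476018906)
[379. 200.] ((0.4667552411556244, -0.08380049467086792), 0.025554591789841652)
scene z pct [0.0446 0.0494 0.0507 0.0518 0.0532]
rect (0.633147120475769, 0.042998552322387695) 0.3623003363609314 0.019524753093719482 yaw -0.1312638 line mid [0.63441184 0.04283342] len 0.3623071269141237
planar (0.6333269476890564, 0.043454766273498535) (0.3629445731639862, 0.02267211489379406)
collar ((0.4681040048599243, -0.0858144462108612), 0.027041470631957054) [ 0.47160173 -0.08701906  0.01945876] 216
[243. 190.] ((0.3774159848690033, -0.122085802257061), 0.03230670467019081)
[268. 178.] ((0.35027050971984863, -0.04028003662824631), 0.031480222940444946)
```

```bash
cat >> h.py <<'E'
C=np.array([.6062,.0474]);YAW=-.131
def rk(x,y): # rack frame -> world xy
    c,s=np.cos(YAW),np.sin(YAW);return C+[c*x-s*y,s*x+c*y]
def tork(p):
    c,s=np.cos(YAW),np.sin(YAW);d=np.array(p)[:2]-C;return np.array([c*d[0]+s*d[1],-s*d[0]+c*d[1]])
def plan(*ts,pos=None,rot=None):
    """each t=(x,y,z,yaw of tool x); rows from the current pose"""
    st=r.get_state();p=st['tool_pos'] if pos is None else np.array(pos);M=R.from_quat(st['eef_rot'] if rot is None else rot)
    for t in ts:
        G=R.from_euler('z',t[3])*R.from_euler('x',np.pi)
        print('travel',(M.inv().apply(np.array(t[:3])-p)/.15).round(4),'rot',((M.inv()*G).as_rotvec()/np.pi).round(4))
    print('at',p.round(4),'yaw',round(M.as_euler('zyx')[0],4),'F',st['contact_force'].round(2),'rack',tork(p).round(4),'t',st['clock'],'open',round(st['opening'],3))
E
```

Request:
play_rows(commands=[{"delta_rot": [0, 0, 0.148], "travel": [0.95, -0.83, 0], "gripper": -1}, {"delta_rot": [0, 0, 0.148], "travel": [0.95, -0.83, 0], "gripper": -1}, {"delta_rot": [0, 0, 0.148], "travel": [0.95, -0.83, 0], "gripper": -1}, {"delta_rot": [0, 0, 0.148], "travel": [0.95, -0.83, 0], "gripper": -1}])

```text
clock: 1.6
tool_pos: [0.3025, -0.4211, 0.239]
eef_rot: [0.998, -0.061, 0.001, -0.001]
contact_force: [-0.3, -0.7, 0.9]
opening: 0.57
```

```bash
python3 -c "
from h import *
plan((*rk(.026,.15),.12,YAW))"
```

```text
travel [ 1.8136 -4.3413  0.8081] rot [-0.001  -0.0003  0.0031]
at [ 0.3025 -0.4211  0.239 ] yaw 0.1214 F [-0.31 -0.69  0.89] rack [-0.2399 -0.5041] t 1.6 open 0.57
```

Request:
play_rows(commands=[{"delta_rot": [0, 0, 0], "travel": [0.4, -0.95, 0], "gripper": -1}, {"delta_rot": [0, 0, 0], "travel": [0.4, -0.95, 0], "gripper": -1}, {"delta_rot": [0, 0, 0], "travel": [0.4, -0.95, 0], "gripper": -1}])

```text
clock: 1.98
tool_pos: [0.3785, -0.2906, 0.2389]
eef_rot: [0.998, -0.064, 0.001, -0.0]
contact_force: [0.6, -0.7, -0.1]
opening: 0.23
```

Request:
play_rows(commands=[{"delta_rot": [0, 0, 0], "travel": [0.4, -0.95, 0], "gripper": -1}, {"delta_rot": [0, 0, 0], "travel": [0.4, -0.95, 0], "gripper": -1}, {"delta_rot": [0, 0, 0], "travel": [0.4, -0.95, 0], "gripper": -1}])

```text
clock: 2.35
tool_pos: [0.457, -0.1568, 0.2389]
eef_rot: [0.998, -0.063, 0.001, -0.0]
contact_force: [-0.6, -0.2, 0.3]
opening: 0.005
```

Request:
play_rows(commands=[{"delta_rot": [0, 0, 0], "travel": [0.4, -0.95, 0], "gripper": -1}, {"delta_rot": [0, 0, 0], "travel": [0.4, -0.95, 0], "gripper": -1}, {"delta_rot": [0, 0, 0], "travel": [0.4, -0.95, 0], "gripper": -1}])

```text
clock: 2.72
tool_pos: [0.5352, -0.0227, 0.2388]
eef_rot: [0.998, -0.063, 0.001, -0.001]
contact_force: [0.7, -0.2, -0.4]
opening: 0.007
```

Request:
play_rows(commands=[{"delta_rot": [0, 0, 0], "travel": [0.4, -0.95, 0], "gripper": -1}, {"delta_rot": [0, 0, 0], "travel": [0.4, -0.95, 0], "gripper": -1}, {"delta_rot": [0, 0, 0], "travel": [0.4, -0.95, 0], "gripper": -1}])

```text
clock: 3.1
tool_pos: [0.6129, 0.1112, 0.2386]
eef_rot: [0.998, -0.064, 0.001, -0.001]
contact_force: [0.5, -0.7, -0.3]
opening: 0.006
```

```bash
python3 -c "
from h import *
plan((*rk(.026,.15),.12,YAW),(*rk(.026,.15),.075,YAW))"
```

```text
travel [ 0.1856 -0.5704  0.792 ] rot [-0.0007 -0.0004  0.0012]
travel [ 0.1852 -0.5697  1.092 ] rot [-0.0007 -0.0004  0.0012]
at [0.6129 0.1112 0.2386] yaw 0.1271 F [ 0.47 -0.68 -0.31] rack [-0.0017  0.0641] t 3.1 open 0.006
```

Request:
play_rows(commands=[{"delta_rot": [0, 0, 0], "travel": [0.17, -0.53, 0.6], "gripper": -1}, {"delta_rot": [0, 0, 0], "travel": [0.17, -0.53, 0.6], "gripper": -1}, {"delta_rot": [0, 0, 0], "travel": [0.17, -0.53, 0.6], "gripper": -1}, {"delta_rot": [0, 0, 0], "travel": [0.17, -0.53, 0.9], "gripper": -1}, {"delta_rot": [0, 0, 0], "travel": [0.17, -0.53, 0.9], "gripper": -1}])

```text
clock: 3.72
tool_pos: [0.6451, 0.1801, 0.1018]
eef_rot: [0.998, -0.066, -0.003, 0.002]
contact_force: [0.9, -0.0, 0.7]
opening: 0.002
```

```bash
python3 - <<'E'
from h import *
plan((*rk(.026,.15),.052,YAW),(*rk(.026,.15),.047,YAW))
s=snap('wrist','w1.png')
for l in('rail','rack','dumbbell'):
    for p in viewer.pinpoint('wrist',l)[:1]: print(l,p['at'],p['conf'],onz(s,*p['at'],.05 if l=='rail' else 0).round(4))
o=viewer.outline_of('wrist','rail')
if o:
    m=o[0]['pixels'];v,u=np.nonzero(m);Q=np.array([onz(s,a,b,.05)[:2] for a,b in zip(u,v)])
    q=np.array([tork(p) for p in Q]);print('rail in rack frame x',np.percentile(q[:,0],[2,50,98]),'y',q[:,1].min(),q[:,1].max())
    for y0 in np.arange(-.1,.2,.03):
        k=q[abs(q[:,1]-y0)<.01]
        if len(k)>20: print(round(y0,3),np.percentile(k[:,0],[3,97]).round(4))
E
```

```text
travel [ 0.0336 -0.0902  0.3317] rot [ 0.0012  0.0016 -0.0006]
travel [ 0.0337 -0.0904  0.3651] rot [ 0.0012  0.0016 -0.0006]
at [0.6451 0.1801 0.1018] yaw 0.1329 F [ 0.94 -0.    0.66] rack [0.0212 0.1367] t 3.725 open 0.002
rail [548.2, 221.1] 0.88 [0.6331 0.0472 0.05  ]
rack [503.8, 228.3] 0.6 [0.609  0.0486 0.    ]
dumbbell [156.9, 238.5] 0.7 [0.6355 0.3062 0.    ]
rail in rack frame x [0.01973241 0.02849067 0.03699866] y -0.05231945049985518 0.18183364783473105
-0.04 [0.0196 0.0371]
-0.01 [0.0197 0.0372]
0.02 [0.0198 0.0367]
0.05 [0.0199 0.0368]
0.08 [0.02   0.0369]
0.11 [0.0201 0.037 ]
0.14 [0.0196 0.0368]
0.17 [0.0197 0.0366]
```

View pics/w1.png

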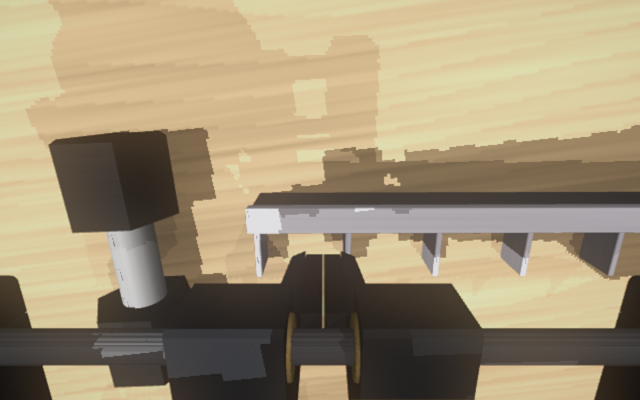

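Wrist view: the first divider is at (260,255), the rail's dumbbell end is at (248,218) and the shut fingertips are near (323,258), in front of the rail and close to gap 1. The yaw matches the estimate. Now I'll settle just above the rail.

Request:
play_rows(commands=[{"delta_rot": [0, 0, 0], "travel": [0.04, -0.04, 0.28], "gripper": -1}, {"delta_rot": [0, 0, 0], "travel": [0.04, -0.04, 0.28], "gripper": -1}, {"delta_rot": [0, 0, 0], "travel": [0.04, -0.04, 0.28], "gripper": -1}, {"delta_rot": [0, 0, 0], "travel": [0.04, -0.04, 0.28], "gripper": -1}])

```text
clock: 4.47
tool_pos: [0.6546, 0.1882, 0.0637]
eef_rot: [0.998, -0.066, 0.001, -0.0]
contact_force: [0.1, 0.1, 0.5]
opening: 0.005
```

```bash
python3 - <<'E'
from h import *
plan((*rk(.027,.15),.048,YAW))
E
```

```text
travel [-0.0179 -0.0273  0.1044] rot [-0.0003 -0.0009 -0.0001]
at [0.6546 0.1882 0.0637] yaw 0.1314 F [0.11 0.13 0.48] rack [0.0296 0.1459] t 4.475 open 0.005
```

Request:
play_rows(commands=[{"delta_rot": [0, 0, 0], "travel": [-0.018, -0.02, 0.04], "gripper": -1}, {"delta_rot": [0, 0, 0], "travel": [-0.018, -0.02, 0.06], "gripper": -1}, {"delta_rot": [0, 0, 0], "travel": [-0.018, -0.02, 0.08], "gripper": -1}, {"delta_rot": [0, 0, 0], "travel": [-0.018, -0.02, 0.08], "gripper": -1}, {"delta_rot": [0, 0, 0], "travel": [-0.018, -0.02, 0.08], "gripper": -1}])

```text
clock: 5.1
tool_pos: [0.651, 0.1917, 0.0499]
eef_rot: [0.998, -0.065, -0.0, -0.0]
contact_force: [-1.9, -0.4, 4.1]
opening: 0.004
```

```bash
python3 - <<'E'
from h import *
plan((*rk(.027,.15),.048,YAW))
E
```

```text
travel [ 0.0094 -0.007   0.0126] rot [-0.0001  0.0001 -0.    ]
at [0.651  0.1917 0.0499] yaw 0.1311 F [-1.95 -0.4   4.15] rack [0.0256 0.149 ] t 5.1 open 0.004
```

Request:
play_rows(commands=[{"delta_rot": [0, 0, 0], "travel": [0.005, 0, 0.013], "gripper": -1}, {"delta_rot": [0, 0, 0], "travel": [0.005, 0.04, 0.013], "gripper": -1}, {"delta_rot": [0, 0, 0], "travel": [0.005, 0.08, 0.013], "gripper": -1}, {"delta_rot": [0, 0, 0], "travel": [0.005, 0.12, 0.013], "gripper": -1}, {"delta_rot": [0, 0, 0], "travel": [0.005, 0.16, 0.013], "gripper": -1}, {"delta_rot": [0, 0, 0], "travel": [0.005, 0.2, 0.013], "gripper": -1}])

```text
clock: 5.85
tool_pos: [0.6485, 0.1615, 0.048]
eef_rot: [0.998, -0.066, 0.001, -0.0]
contact_force: [0.9, 3.0, 5.7]
opening: 0.004
```

```bash
python3 - <<'E'
from h import *
plan((*rk(.027,.03),.048,YAW))
E
```

```text
travel [-3.000e-04  5.913e-01 -3.000e-04] rot [-0.0002 -0.0003 -0.0001]
at [0.6485 0.1615 0.048 ] yaw 0.1313 F [0.89 2.97 5.73] rack [0.0271 0.1187] t 5.85 open 0.004
```

Contact is steady at about 5.7 N. I'll continue through gap 2, then on to gap 3.

Request:
play_rows(commands=[{"delta_rot": [0, 0, 0], "travel": [0, 0.04, 0], "gripper": -1}, {"delta_rot": [0, 0, 0], "travel": [0, 0.08, 0], "gripper": -1}, {"delta_rot": [0, 0, 0], "travel": [0, 0.12, 0], "gripper": -1}, {"delta_rot": [0, 0, 0], "travel": [0, 0.16, 0], "gripper": -1}, {"delta_rot": [0, 0, 0], "travel": [0, 0.2, 0], "gripper": -1}, {"delta_rot": [0, 0, 0], "travel": [0, 0.24, 0], "gripper": -1}, {"delta_rot": [0, 0, 0], "travel": [0, 0.28, 0], "gripper": -1}])

```text
clock: 6.72
tool_pos: [0.6428, 0.1202, 0.048]
eef_rot: [0.998, -0.065, 0.0, -0.0]
contact_force: [0.4, 4.4, 4.8]
opening: 0.008
```

```bash
python3 - <<'E'
from h import *
plan((*rk(.027,.03),.048,YAW))
E
```

```text
travel [ 0.0013  0.313  -0.0006] rot [-0.0003 -0.0002  0.    ]
at [0.6428 0.1202 0.048 ] yaw 0.1309 F [0.42 4.4  4.84] rack [0.0268 0.077 ] t 6.725 open 0.008
```

Request:
play_rows(commands=[{"delta_rot": [0, 0, 0], "travel": [0.001, 0.04, 0], "gripper": -1}, {"delta_rot": [0, 0, 0], "travel": [0.001, 0.08, 0], "gripper": -1}, {"delta_rot": [0, 0, 0], "travel": [0.001, 0.12, 0], "gripper": -1}, {"delta_rot": [0, 0, 0], "travel": [0.001, 0.16, 0], "gripper": -1}, {"delta_rot": [0, 0, 0], "travel": [0.001, 0.2, 0], "gripper": -1}, {"delta_rot": [0, 0, 0], "travel": [0.001, 0.24, 0], "gripper": -1}, {"delta_rot": [0, 0, 0], "travel": [0.001, 0.28, 0], "gripper": -1}, {"delta_rot": [0, 0, 0], "travel": [0.001, 0.295, 0], "gripper": -1}, {"delta_rot": [0, 0, 0], "travel": [0.001, 0.295, 0], "gripper": -1}])

```text
clock: 7.85
tool_pos: [0.6369, 0.0756, 0.0479]
eef_rot: [0.998, -0.066, 0.0, 0.0]
contact_force: [0.2, 3.1, 5.2]
opening: 0.006
```

```bash
python3 - <<'E'
from h import *
plan((*rk(.027,.03),.2,YAW))
E
```

```text
travel [ 0.0016  0.0132 -1.0142] rot [ 0.     -0.0001 -0.0001]
at [0.6369 0.0756 0.0479] yaw 0.1315 F [0.24 3.07 5.18] rack [0.0268 0.032 ] t 7.85 open 0.006
```

Request:
play_rows(commands=[{"delta_rot": [0, 0, 0], "travel": [0, 0, -0.35], "gripper": -1}, {"delta_rot": [0, 0, 0], "travel": [0, 0, -0.7], "gripper": -1}, {"delta_rot": [0, 0, 0], "travel": [0, 0, -0.7], "gripper": -0.545}])

```text
clock: 8.22
tool_pos: [0.6388, 0.0739, 0.1561]
eef_rot: [0.998, -0.067, 0.003, 0.001]
contact_force: [0.1, 0.2, 0.0]
opening: 0.093
```

```bash
python3 - <<'E'
from h import *
print(r.get_state()['q'].round(3))
s=snap('top');P=cloud(s)
g=P[(abs(P[...,0]-.4686)<.035)&(abs(P[...,1]+.085)<.035)&(P[...,2]>.010)&(P[...,2]<.03)]
print(cv2.minEnclosingCircle(g[:,:2].astype(np.float32)))
c=np.array([.4677,-.0843]);W=rk(-.085,.03);h=(W-c)/np.linalg.norm(W-c);a=np.arctan2(h[1],h[0]);print(a,h,W)
b=c-.052*h
plan((*b,.15,a),(*b,.15,a-np.pi))
E
```

```text
[-0.195  0.807  0.013  1.594 -0.01   0.735 -1.883]
((0.0, 0.0), 0.0)
1.2457544967759848 [0.31934843 0.94763737] [0.52584707 0.08824613]
travel [-1.0452  1.5356  0.0259] rot [ 8.000e-04  1.000e-04 -4.388e-01]
travel [-1.0452  1.5356  0.0259] rot [ 1.000e-04 -8.000e-04  5.612e-01]
at [0.637  0.074  0.1537] yaw 0.1328 F [-0.3   0.34 -0.75] rack [0.0271 0.0304] t 8.275 open 0.142
```

Request:
play_rows(commands=[{"delta_rot": [0, 0, -0.0548], "travel": [-0.1, 0.15, 0], "gripper": -0.545}, {"delta_rot": [0, 0, -0.1097], "travel": [-0.2, 0.3, 0], "gripper": -0.545}, {"delta_rot": [0, 0, -0.1645], "travel": [-0.3, 0.4, 0], "gripper": -0.545}, {"delta_rot": [0, 0, -0.2194], "travel": [-0.4, 0.55, 0], "gripper": -0.545}, {"delta_rot": [0, 0, -0.274], "travel": [-0.5, 0.7, 0], "gripper": -0.545}, {"delta_rot": [0, 0, -0.329], "travel": [-0.6, 0.8, 0], "gripper": -0.545}, {"delta_rot": [0, 0, -0.384], "travel": [-0.7, 0.9, 0], "gripper": -0.545}, {"delta_rot": [0, 0, -0.4388], "travel": [-0.8, 0.95, 0], "gripper": -0.545}, {"delta_rot": [0, 0, -0.4388], "travel": [-0.8, 0.95, 0], "gripper": -0.545}])

```text
clock: 9.4
tool_pos: [0.4963, -0.051, 0.1511]
eef_rot: [0.813, 0.583, -0.003, -0.002]
contact_force: [-0.5, 0.9, -0.0]
opening: 0.23
```

```bash
python3 - <<'E'
from h import *
c=np.array([.4677,-.0843]);h=np.array([.3193,.9476])
b=c-.054*h
plan((*b,.08,1.2458))
s=snap('scene');P=cloud(s)
g=P[(abs(P[...,0]-.4686)<.035)&(abs(P[...,1]+.085)<.035)&(P[...,2]>.012)&(P[...,2]<.03)]
print(cv2.minEnclosingCircle(g[:,:2].astype(np.float32)),len(g))
E
```

```text
travel [-0.63  -0.106  0.476] rot [-0.0018  0.0008 -0.0005]
at [ 0.4963 -0.051   0.1511] yaw -1.2442 F [-0.46  0.87 -0.02] rack [-0.0961 -0.1119] t 9.4 open 0.23
((0.46926918625831604, -0.08600862324237823), 0.026395654305815697) 210
```

Request:
play_rows(commands=[{"delta_rot": [0, 0, 0], "travel": [-0.35, -0.05, 0], "gripper": -0.545}, {"delta_rot": [0, 0, 0], "travel": [-0.63, -0.106, 0], "gripper": -0.545}, {"delta_rot": [0, 0, 0], "travel": [-0.63, -0.106, 0.2], "gripper": -0.545}, {"delta_rot": [0, 0, 0], "travel": [-0.63, -0.106, 0.47], "gripper": -0.545}, {"delta_rot": [0, 0, 0], "travel": [-0.63, -0.106, 0.47], "gripper": -0.545}, {"delta_rot": [0, 0, 0], "travel": [-0.63, -0.106, 0.47], "gripper": -0.545}])

```text
clock: 10.2
tool_pos: [0.4549, -0.1337, 0.0827]
eef_rot: [0.812, 0.584, 0.0, 0.0]
contact_force: [1.2, 0.1, -0.0]
opening: 0.228
```

```bash
cat >> h.py <<'E'
def collar(n,f=None):
    s=snap(n,f);out=[]
    for o in viewer.outline_of(n,'collar')[:4]:
        v,u=np.nonzero(o['pixels'])
        Q=np.array([onz(s,a,b,.018)[:2] for a,b in zip(u,v)],np.float32)
        pp=s['color'][v,u].mean(0).round();c,rad=cv2.minEnclosingCircle(Q)
        print(n,'collar',np.round(c,4),'rack',tork(c).round(4),'rad',round(rad,4),'conf',round(o['conf'],2),pp,o['at'])
E
python3 - <<'E'
from h import *
collar('wrist','w2.png')
c=np.array([.4677,-.0843]);h=np.array([.3193,.9476])
plan((*(c-.054*h),.01,1.2458))
E
```

```text
wrist collar [ 0.3489 -0.0396] rack [-0.2437 -0.1199] rad 0.0298 conf 0.85 [127.  88. 132.] [105.0, 129.7]
wrist collar [ 0.3746 -0.1177] rack [-0.2081 -0.1939] rad 0.0292 conf 0.73 [176.  86.  72.] [200.6, 229.3]
wrist collar [ 0.4684 -0.086 ] rack [-0.1192 -0.1503] rad 0.0255 conf 0.56 [140. 133. 127.] [317.5, 160.8]
wrist collar [ 0.5752 -0.2234] rack [ 0.0047 -0.2725] rad 0.0527 conf 0.31 [124. 118. 114.] [537.2, 277.0]
travel [-0.02   -0.0279  0.4892] rot [ 0.0007 -0.0001  0.0004]
at [ 0.4552 -0.1339  0.0834] yaw -1.247 F [ 0.52 -1.4   0.51] rack [-0.126  -0.1995] t 10.3 open 0.233
```

View pics/w2.png

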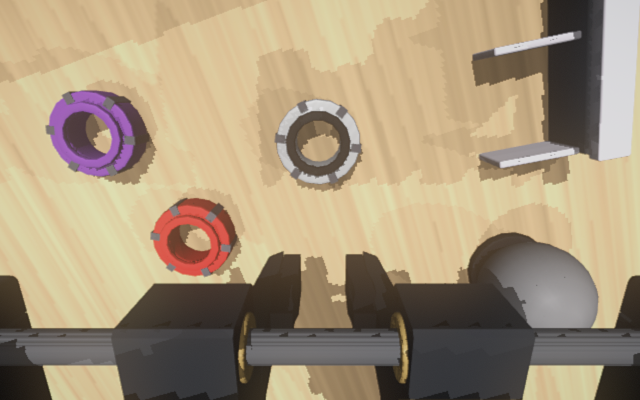

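Wrist view: the steel collar is at (318,142), red at (193,237), purple at (95,133) and the ball at (535,290). The fingertips straddle the collar's push line at about (285,260) and (360,260). Lowering behind it.

Request:
play_rows(commands=[{"delta_rot": [0, 0, 0], "travel": [0, -0.021, 0.2], "gripper": -0.545}, {"delta_rot": [0, 0, 0], "travel": [0, -0.021, 0.35], "gripper": -0.545}, {"delta_rot": [0, 0, 0], "travel": [0, -0.021, 0.43], "gripper": -0.545}, {"delta_rot": [0, 0, 0], "travel": [0, -0.021, 0.48], "gripper": -0.545}, {"delta_rot": [0, 0, 0], "travel": [0, -0.021, 0.48], "gripper": -0.545}, {"delta_rot": [0, 0, 0], "travel": [0, -0.021, 0.48], "gripper": -0.545}])

```text
clock: 11.05
tool_pos: [0.4516, -0.1332, 0.0108]
eef_rot: [0.812, 0.584, 0.0, 0.0]
contact_force: [0.6, -0.5, -0.7]
opening: 0.23
```

```bash
python3 - <<'E'
from h import *
collar('wrist')
c=np.array([.4684,-.086]);W=rk(-.085,.03);h=(W-c)/np.linalg.norm(W-c);print(np.arctan2(h[1],h[0]))
plan((*(c-.032*h),.01,1.2458),(*(W-.032*h),.01,1.2458))
E
```

```text
wrist collar [ 0.4684 -0.086 ] rack [-0.1192 -0.1502] rad 0.0258 conf 0.95 [138. 132. 127.] [321.6, 188.3]
wrist collar [ 0.3567 -0.0448] rack [-0.2353 -0.124 ] rad 0.0267 conf 0.93 [109.  73. 113.] [30.4, 152.7]
wrist collar [ 0.3752 -0.1124] rack [-0.2082 -0.1886] rad 0.0292 conf 0.87 [154.  71.  60.] [130.2, 276.1]
1.2523290632687272
travel [0.1202 0.0075 0.0054] rot [ 0.0003 -0.0001  0.0004]
travel [1.3433e+00 1.1000e-03 5.7000e-03] rot [ 0.0003 -0.0001  0.0004]
at [ 0.4516 -0.1331  0.0108] yaw -1.2471 F [ 0.07  0.27 -0.12] rack [-0.1297 -0.1992] t 11.15 open 0.23
```

Request:
play_rows(commands=[{"delta_rot": [0, 0, 0], "travel": [0.05, 0.002, 0], "gripper": -0.545}, {"delta_rot": [0, 0, 0], "travel": [0.09, 0.004, 0], "gripper": -0.545}, {"delta_rot": [0, 0, 0], "travel": [0.12, 0.004, 0], "gripper": -0.545}, {"delta_rot": [0, 0, 0], "travel": [0.16, 0.004, 0], "gripper": -0.545}, {"delta_rot": [0, 0, 0], "travel": [0.21, 0.004, 0], "gripper": -0.545}, {"delta_rot": [0, 0, 0], "travel": [0.27, 0.004, 0], "gripper": -0.545}, {"delta_rot": [0, 0, 0], "travel": [0.33, 0.004, 0], "gripper": -0.545}, {"delta_rot": [0, 0, 0], "travel": [0.39, 0.004, 0], "gripper": -0.545}, {"delta_rot": [0, 0, 0], "travel": [0.45, 0.004, 0], "gripper": -0.545}, {"delta_rot": [0, 0, 0], "travel": [0.5, 0.004, 0], "gripper": -0.545}, {"delta_rot": [0, 0, 0], "travel": [0.5, 0.004, 0], "gripper": -0.545}])

```text
clock: 12.52
tool_pos: [0.4763, -0.0606, 0.0102]
eef_rot: [0.811, 0.585, 0.001, -0.0]
contact_force: [-0.3, 0.1, 0.0]
opening: 0.226
```

```bash
python3 - <<'E'
from h import *
collar('wrist')
W=rk(-.085,.03);h=np.array([.3193,.9476])
plan((*(W-.032*h),.01,1.2458))
E
```

```text
wrist collar [ 0.4873 -0.0296] rack [-0.1079 -0.0918] rad 0.0267 conf 0.85 [127. 122. 118.] [330.0, 226.6]
wrist collar [ 0.3613 -0.0314] rack [-0.2325 -0.1101] rad 0.0239 conf 0.57 [ 98.  66. 104.] [60.0, 293.9]
travel [ 0.8382 -0.002   0.0026] rot [ 0.0002 -0.0004  0.0007]
at [ 0.476  -0.0614  0.0102] yaw -1.2481 F [-0.67  0.38 -0.09] rack [-0.1148 -0.1249] t 12.625 open 0.232
```

Request:
play_rows(commands=[{"delta_rot": [0, 0, 0], "travel": [0.05, 0, 0], "gripper": -0.545}, {"delta_rot": [0, 0, 0], "travel": [0.12, 0, 0], "gripper": -0.545}, {"delta_rot": [0, 0, 0], "travel": [0.2, 0, 0], "gripper": -0.545}, {"delta_rot": [0, 0, 0], "travel": [0.28, 0, 0], "gripper": -0.545}, {"delta_rot": [0, 0, 0], "travel": [0.36, 0, 0], "gripper": -0.545}, {"delta_rot": [0, 0, 0], "travel": [0.44, 0, 0], "gripper": -0.545}, {"delta_rot": [0, 0, 0], "travel": [0.52, 0, 0], "gripper": -0.545}, {"delta_rot": [0, 0, 0], "travel": [0.6, 0, 0], "gripper": -0.545}, {"delta_rot": [0, 0, 0], "travel": [0.68, 0, 0], "gripper": -0.545}, {"delta_rot": [0, 0, 0], "travel": [0.75, 0, 0], "gripper": -0.545}, {"delta_rot": [0, 0, 0], "travel": [0.8, 0, 0], "gripper": -0.545}, {"delta_rot": [0, 0, 0], "travel": [0.825, 0, 0], "gripper": -0.545}])

```text
clock: 14.12
tool_pos: [0.5151, 0.0557, 0.0102]
eef_rot: [0.812, 0.584, 0.0, 0.0]
contact_force: [-0.7, -2.6, -1.1]
opening: 0.227
```

```bash
python3 - <<'E'
from h import *
collar('wrist')
W=rk(-.085,.03);h=np.array([.3193,.9476])
plan((*(W-.0335*h),.01,1.2458))
E
```

```text
wrist collar [0.5257 0.0863] rack [-0.0849  0.028 ] rad 0.0267 conf 0.66 [133. 127. 122.] [316.5, 224.1]
travel [ 0.0039 -0.0017  0.0018] rot [ 0.0001 -0.0002  0.0007]
at [0.5152 0.0559 0.0103] yaw -1.2479 F [ 0.56 -0.39  1.02] rack [-0.0913 -0.0035] t 14.225 open 0.227
```

Request:
play_rows(commands=[{"delta_rot": [0, 0, 0], "travel": [-0.15, 0, 0], "gripper": -0.545}, {"delta_rot": [0, 0, 0], "travel": [-0.25, 0, -0.1], "gripper": -0.545}, {"delta_rot": [0, 0, 0], "travel": [-0.25, 0, -0.4], "gripper": -0.545}, {"delta_rot": [0, 0, 0], "travel": [-0.25, 0, -0.6], "gripper": -0.545}, {"delta_rot": [0, 0, 0], "travel": [-0.25, 0, -0.6], "gripper": -0.545}])

```text
clock: 14.85
tool_pos: [0.5041, 0.0181, 0.1029]
eef_rot: [0.812, 0.583, 0.002, 0.001]
contact_force: [0.2, 0.2, 0.2]
opening: 0.228
```

```bash
python3 - <<'E'
from h import *
collar('wrist')
plan((*rk(-.085-.058,.03),.1,YAW))
E
```

```text
wrist collar [0.5257 0.0856] rack [-0.0848  0.0274] rad 0.0255 conf 0.65 [137. 130. 124.] [298.9, 95.6]
travel [ 0.4161 -0.3823  0.0036] rot [ 3.000e-04 -0.000e+00  4.383e-01]
at [0.5028 0.0184 0.1006] yaw -1.2458 F [0.06 0.25 0.12] rack [-0.0988 -0.0423] t 14.95 open 0.223
```

Request:
play_rows(commands=[{"delta_rot": [0, 0, 0.055], "travel": [0.1, -0.1, 0], "gripper": -0.545}, {"delta_rot": [0, 0, 0.11], "travel": [0.2, -0.2, 0], "gripper": -0.545}, {"delta_rot": [0, 0, 0.165], "travel": [0.3, -0.3, 0], "gripper": -0.545}, {"delta_rot": [0, 0, 0.22], "travel": [0.416, -0.382, 0], "gripper": -0.545}, {"delta_rot": [0, 0, 0.275], "travel": [0.416, -0.382, 0], "gripper": -0.545}, {"delta_rot": [0, 0, 0.33], "travel": [0.416, -0.382, 0], "gripper": -0.545}, {"delta_rot": [0, 0, 0.385], "travel": [0.416, -0.382, 0], "gripper": -0.545}, {"delta_rot": [0, 0, 0.4383], "travel": [0.416, -0.382, 0], "gripper": -0.545}, {"delta_rot": [0, 0, 0.4383], "travel": [0.416, -0.382, 0], "gripper": -0.545}, {"delta_rot": [0, 0, 0.4383], "travel": [0.416, -0.382, 0], "gripper": -0.545}])

```text
clock: 16.2
tool_pos: [0.4681, 0.0967, 0.0997]
eef_rot: [0.998, -0.063, -0.0, 0.0]
contact_force: [0.7, -0.1, -0.5]
opening: 0.225
```

```bash
python3 - <<'E'
from h import *
collar('wrist','w3.png')
plan((*rk(-.085-.055,.0275),.01,YAW))
# divider tops: points 22..34 mm high in front part of the rack
s=snap('wrist');P=cloud(s);c,sn=np.cos(YAW),np.sin(YAW)
d=P[...,:2]-C;x=c*d[...,0]+sn*d[...,1];y=-sn*d[...,0]+c*d[...,1]
k=(x>-.026)&(x<.012)&(abs(P[...,2]-.03)<.005)&(s['z_map']>0)
for y0 in(-.06,0,.06,.12):
    kk=k&(abs(y-y0)<.012);print(y0,kk.sum(),np.median(y[kk]) if kk.any() else None, x[kk].min() if kk.any() else None)
E
```

```text
wrist collar [0.5258 0.0862] rack [-0.0848  0.028 ] rad 0.0258 conf 0.88 [133. 126. 119.] [341.4, 133.3]
wrist collar [ 0.3702 -0.0454] rack [-0.2219 -0.1228] rad 0.016 conf 0.64 [100.  73. 103.] [531.0, 317.6]
wrist collar [ 0.3795 -0.1038] rack [-0.2051 -0.1795] rad 0.0276 conf 0.59 [132.  58.  49.] [606.2, 293.1]
travel [0.0212 0.0234 0.5999] rot [0.0001 0.0002 0.001 ]
at [0.4683 0.0969 0.1   ] yaw 0.1279 F [-0.17 -0.34 -0.29] rack [-0.1431  0.031 ] t 16.3 open 0.224
-0.06 101 -0.05894983705971223 -0.02123488192043622
0 77 0.0004551304168721607 -0.020987320306580293
0.06 77 0.05949613116976656 -0.021075435443613434
0.12 89 0.11879104162737152 -0.020928105715227057
```

View pics/w3.png

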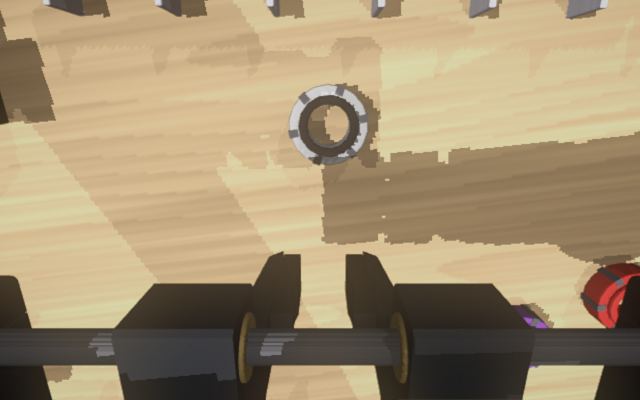

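Wrist view: the collar is at (329,124) in front of the gap between the dividers at (273,5) and (380,5). It's about 2 mm off the gap's centreline, and the two-finger push should centre it. Lowering and pushing.

Request:
play_rows(commands=[{"delta_rot": [0, 0, 0.001], "travel": [0.01, 0.007, 0.3], "gripper": -0.545}, {"delta_rot": [0, 0, 0.001], "travel": [0.01, 0.007, 0.5], "gripper": -0.545}, {"delta_rot": [0, 0, 0.001], "travel": [0.01, 0.007, 0.597], "gripper": -0.545}, {"delta_rot": [0, 0, 0.001], "travel": [0.01, 0.007, 0.597], "gripper": -0.545}, {"delta_rot": [0, 0, 0.001], "travel": [0.07, 0.007, 0.597], "gripper": -0.545}, {"delta_rot": [0, 0, 0.001], "travel": [0.13, 0.007, 0.597], "gripper": -0.545}, {"delta_rot": [0, 0, 0.001], "travel": [0.19, 0.007, 0.597], "gripper": -0.545}, {"delta_rot": [0, 0, 0.001], "travel": [0.25, 0.007, 0.597], "gripper": -0.545}, {"delta_rot": [0, 0, 0.001], "travel": [0.31, 0.007, 0.597], "gripper": -0.545}, {"delta_rot": [0, 0, 0.001], "travel": [0.35, 0.007, 0.597], "gripper": -0.545}, {"delta_rot": [0, 0, 0.001], "travel": [0.35, 0.007, 0.597], "gripper": -0.545}])

```text
clock: 17.73
tool_pos: [0.5218, 0.0893, 0.0107]
eef_rot: [0.998, -0.066, 0.001, -0.0]
contact_force: [-0.6, -0.4, 0.2]
opening: 0.229
```

```bash
python3 - <<'E'
from h import *
collar('wrist')
plan((*rk(-.003-.0335,.03),.01,YAW))
E
```

```text
wrist collar [0.5544 0.086 ] rack [-0.0564  0.0315] rad 0.0269 conf 0.97 [107. 101.  98.] [313.7, 223.6]
travel [0.3519 0.0028 0.0055] rot [-0.0002 -0.0007 -0.0006]
at [0.5217 0.0893 0.0107] yaw 0.1328 F [0.47 0.7  0.05] rack [-0.0893  0.0305] t 17.825 open 0.224
```

Request:
play_rows(commands=[{"delta_rot": [0, 0, 0], "travel": [0.05, 0.005, 0], "gripper": -0.545}, {"delta_rot": [0, 0, 0], "travel": [0.1, 0.005, 0], "gripper": -0.545}, {"delta_rot": [0, 0, 0], "travel": [0.15, 0.005, 0], "gripper": -0.545}, {"delta_rot": [0, 0, 0], "travel": [0.2, 0.005, 0], "gripper": -0.545}, {"delta_rot": [0, 0, 0], "travel": [0.25, 0.005, 0], "gripper": -0.545}, {"delta_rot": [0, 0, 0], "travel": [0.29, 0.005, 0], "gripper": -0.545}, {"delta_rot": [0, 0, 0], "travel": [0.32, 0.005, 0], "gripper": -0.545}, {"delta_rot": [0, 0, 0], "travel": [0.335, 0.005, 0], "gripper": -0.545}, {"delta_rot": [0, 0, 0], "travel": [0.335, 0.005, 0], "gripper": -0.545}])

```text
clock: 18.95
tool_pos: [0.5706, 0.0818, 0.0108]
eef_rot: [0.998, -0.066, 0.0, 0.0]
contact_force: [-1.3, 0.1, -0.6]
opening: 0.228
```

```bash
python3 - <<'E'
from h import *
collar('wrist')
plan((*rk(-.003-.0335,.03),.01,YAW))
E
```

```text
wrist collar [0.6023 0.078 ] rack [-0.0078  0.0298] rad 0.0261 conf 0.9 [87. 85. 84.] [315.1, 225.8]
wrist collar [0.6107 0.0816] rack [0.     0.0345] rad 0.1298 conf 0.41 [186. 184. 186.] [317.1, 140.1]
travel [ 0.022  -0.0038  0.0054] rot [-0.     -0.0003 -0.0006]
at [0.5706 0.0818 0.0108] yaw 0.1328 F [-0.8  -0.23 -0.4 ] rack [-0.0398  0.0294] t 19.05 open 0.227
```

Nearly there. I'll creep in until the force rises.

Request:
play_rows(commands=[{"delta_rot": [0, 0, 0], "travel": [0.008, 0, 0], "gripper": -0.545}, {"delta_rot": [0, 0, 0], "travel": [0.016, 0, 0], "gripper": -0.545}, {"delta_rot": [0, 0, 0], "travel": [0.022, 0, 0], "gripper": -0.545}, {"delta_rot": [0, 0, 0], "travel": [0.028, 0, 0], "gripper": -0.545}, {"delta_rot": [0, 0, 0], "travel": [0.028, 0, 0], "gripper": -0.545}])

```text
clock: 19.68
tool_pos: [0.5745, 0.0813, 0.0107]
eef_rot: [0.998, -0.066, 0.0, 0.0]
contact_force: [-1.8, 0.1, 0.4]
opening: 0.23
```

```bash
python3 - <<'E'
from h import *
collar('wrist')
plan((*rk(-.003-.0335,.03),.01,YAW))
E
```

```text
wrist collar [0.6055 0.0778] rack [-0.0047  0.03  ] rad 0.0255 conf 0.85 [78. 76. 76.] [321.7, 226.6]
travel [-0.0045 -0.0037  0.0048] rot [ 0.     -0.0001 -0.0005]
at [0.5745 0.0813 0.0107] yaw 0.1327 F [-2.38 -0.44  0.23] rack [-0.0358  0.0294] t 19.775 open 0.228
```

Request:
play_rows(commands=[{"delta_rot": [0, 0, 0], "travel": [0.004, 0, 0], "gripper": -0.545}, {"delta_rot": [0, 0, 0], "travel": [0.008, 0, 0], "gripper": -0.545}, {"delta_rot": [0, 0, 0], "travel": [0.01, 0, 0], "gripper": -0.545}, {"delta_rot": [0, 0, 0], "travel": [0.01, 0, 0], "gripper": -0.545}])

```text
clock: 20.27
tool_pos: [0.5759, 0.0811, 0.0107]
eef_rot: [0.998, -0.066, 0.0, 0.0]
contact_force: [-1.4, 1.0, -0.0]
opening: 0.223
```

```bash
python3 - <<'E'
from h import *
collar('wrist')
plan((*rk(-.003-.0335,.03),.01,YAW))
E
```

```text
wrist collar [0.607  0.0775] rack [-0.0031  0.03  ] rad 0.0256 conf 0.97 [75. 73. 73.] [319.7, 226.6]
travel [-0.0137 -0.0038  0.0048] rot [ 0.     -0.0001 -0.0006]
at [0.5759 0.0811 0.0107] yaw 0.1327 F [-1.64 -0.01  1.14] rack [-0.0344  0.0294] t 20.375 open 0.229
```

Request:
play_rows(commands=[{"delta_rot": [0, 0, 0], "travel": [0.004, 0, 0], "gripper": -0.545}, {"delta_rot": [0, 0, 0], "travel": [0.007, 0, 0], "gripper": -0.545}, {"delta_rot": [0, 0, 0], "travel": [0.01, 0, 0], "gripper": -0.545}, {"delta_rot": [0, 0, 0], "travel": [0.01, 0, 0], "gripper": -0.545}])

```text
clock: 20.88
tool_pos: [0.5767, 0.081, 0.0106]
eef_rot: [0.998, -0.066, -0.001, 0.0]
contact_force: [-4.1, 0.0, 2.8]
opening: 0.23
```

```bash
python3 - <<'E'
from h import *
collar('wrist')
plan((*rk(-.003-.0335,.03),.01,YAW))
E
```

```text
wrist collar [0.6075 0.0774] rack [-0.0027  0.0299] rad 0.0255 conf 0.55 [76. 74. 74.] [320.5, 227.8]
travel [-0.0192 -0.0037  0.0043] rot [ 0.0001  0.0004 -0.0005]
at [0.5767 0.081  0.0106] yaw 0.1326 F [-5.88  0.56  2.58] rack [-0.0336  0.0294] t 20.975 open 0.225
```

The force is rising and the motion is stalling. One small firm push to confirm it's at the wall.

Request:
play_rows(commands=[{"delta_rot": [0, 0, 0], "travel": [0.006, 0, 0], "gripper": -0.545}, {"delta_rot": [0, 0, 0], "travel": [0.01, 0, 0], "gripper": -0.545}, {"delta_rot": [0, 0, 0], "travel": [0.01, 0, 0], "gripper": -0.545}])

```text
clock: 21.35
tool_pos: [0.5769, 0.0809, 0.0106]
eef_rot: [0.998, -0.066, -0.002, 0.0]
contact_force: [-6.3, 1.0, 5.4]
opening: 0.227
```

Request:
play_rows(commands=[{"delta_rot": [0, 0, 0], "travel": [-0.06, 0, 0], "gripper": -0.545}, {"delta_rot": [0, 0, 0], "travel": [-0.25, 0, 0], "gripper": -0.545}, {"delta_rot": [0, 0, 0], "travel": [-0.4, 0, -0.2], "gripper": -0.545}, {"delta_rot": [0, 0, 0], "travel": [-0.4, 0, -0.6], "gripper": -0.545}, {"delta_rot": [0, 0, 0], "travel": [-0.4, 0, -0.8], "gripper": -0.545}, {"delta_rot": [0, 0, 0], "travel": [-0.4, 0, -0.8], "gripper": -0.545}])

```text
clock: 22.1
tool_pos: [0.5226, 0.0888, 0.1332]
eef_rot: [0.998, -0.067, 0.004, -0.001]
contact_force: [-0.0, 0.6, -1.1]
opening: 0.227
```

```bash
python3 - <<'E'
from h import *
collar('wrist','w4.png');collar('scene','s4.png')
s=snap('top')
for l in('dumbbell','ball','bottle'):
    for p in viewer.pinpoint('top',l)[:1]: print(l,np.round(p['at'],1),onz(s,*p['at'],0)[:2].round(4))
plan()
a=cv2.imread('pics/w4.png')[:260];b=cv2.imread('pics/s4.png')[130:330,150:470]
cv2.imwrite('pics/f.png',np.vstack([a,cv2.resize(b,(512,320),interpolation=cv2.INTER_CUBIC)[:, :, :] if 0 else np.pad(cv2.resize(b,(512,320)),((0,0),(0,128),(0,0)))]))
E
```

```text
wrist collar [ 0.3863 -0.1125] rack [-0.1971 -0.1873] rad 0.0277 conf 0.97 [130.  60.  50.] [579.9, 318.2]
wrist collar [0.6079 0.0773] rack [-0.0023  0.0299] rad 0.0254 conf 0.56 [126. 122. 119.] [327.7, 61.9]
scene collar [ 0.3744 -0.1197] rack [-0.208  -0.1959] rad 0.029 conf 0.78 [141.  62.  48.] [241.4, 188.5]
scene collar [ 0.3508 -0.0396] rack [-0.2419 -0.1196] rad 0.0319 conf 0.51 [103.  71. 102.] [270.9, 177.6]
scene collar [0.6032 0.0765] rack [-0.0067  0.0285] rad 0.0229 conf 0.48 [99. 92. 83.] [326.2, 244.8]
dumbbell [226.8 140.2] [0.64   0.3114]
ball [424.6 169.3] [ 0.5644 -0.2117]
bottle [167.  245.3] [0.364  0.4559]
at [0.5189 0.0885 0.1298] yaw 0.1328 F [ 0.07  0.11 -0.33] rack [-0.0919  0.0294] t 22.5 open 0.229
```

View pics/f.png

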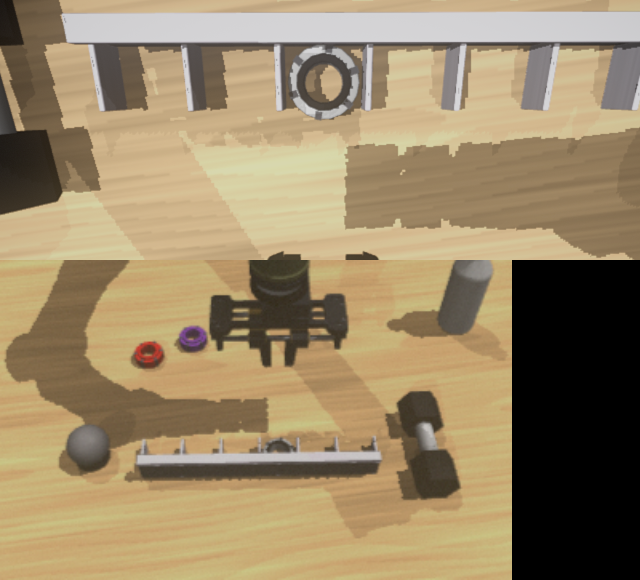

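The collar is in the third gap from the dumbbell: the ring is at (324,82), between the 3rd and 4th dividers at (280,78) and (368,78). It's at the back wall, the arm is clear, and the dumbbell, ball and bottle are where they were.

```bash
python3 -c "
from h import *
print(r.finish_job())"
```

```text
the job is handed in; nothing more can be done
None
```

The steel collar is in the third gap from the dumbbell, against the back wall, and the job is handed in at about 22.5 s of the 64 s allowed.

- **Counting:** With the fingers shut, I ran the tips along the rail from y = +149 mm (first gap) to +32 mm (third gap) in the rack's frame. The four force readings along the way showed 4 to 6 N of contact. I then lifted straight off, well short of the limit.
- **Pushing:** I pushed the collar flat with two slightly open fingertips, first across to the gap and then straight in. It stopped at about 6 N with the fingers no longer advancing, which fits contact with the back wall. I never gripped or lifted it.

**Last checks:**
- **Collar position:** The wrist camera puts it at (−2.3, 29.9) mm in the rack's frame, against a nominal home of (−3, 30). The scene camera reads x = −6.7 mm, but the rail partly hides the collar in that view. I went with the wrist camera and the force stop.
- **Other objects:** The dumbbell and ball read within about 3 mm of their first positions. The bottle reads 10 mm off, but the network's bottle readings from the two cameras already differed by 17 mm at the start. The arm never went near it.

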